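Index and load the electrode carousel

ROBOT

A 6-joint arm with a two-finger parallel gripper is mounted at the origin on the work surface. World frame = base frame: x ahead of the robot, y to its left, z up, the work surface at z = 0. Lengths are in m, angles in rad, forces in N, time in s.
With the tool pointing down it reaches from about 0.3 to 1 m from the base axis. Payload 5.1 kg.
Tool frame: the origin (TCP) lies at the very end of the fingers, on their centre line; the grasp point (between the pads) lies 19 mm behind it; z points along the fingers, y is the direction in which the jaws open and shut (so a half turn about z gives the same grasp; the last joint's range is limited). The gripper opens to 95 mm and grips with 3 to 60 N. Pads are 20 mm wide; open, the fingers measure 119 mm over their backs; the gripper's body (75 mm by 180 mm) begins 59 mm behind the grasp point.
Start: joints at [1.252, 0.124, 1.65, -0, 1.367, -0.083], TCP at [0.152, 0.632, 0.215] pointing down, gripper open.
Joint ranges: [-2.61, 2.61], [-1.02, 2.33], [0.03, 2.71], [-1.35, 4.49], [0.32, 2.68], [-2.91, 2.91]. Speed limits (rad/s): [2.57, 2.57, 3.14, 3.14, 3.14, 3.14].

INTERFACE

Orientations are given as a unit quaternion [w, x, y, z].
In Python, from plant import read_state, grab_frame, hand_in, outline_of, pinpoint gives the robot as it stands.
- The arm moves only by the tool carry_out, never from a script. Its argument "commands" is text: rows parted by semicolons, each of 7 numbers parted by spaces: the shift along the tool's x, y, z in cm, then the turn, a rotation vector about the tool's x, y, z in degrees, then the finger opening in cm, from 0 to 9.51. In form: tx ty tz ax ay az gripper; .... A call has 1 to 5 rows; each row is the pose to reach, as a shift and turn from the pose commanded when the call began, along the tool's axes at that moment; what a row does not reach only later rows make up. A row lasts 1/12 s, in which the tool goes at most 41.7 mm and 7.16 degrees, less where a joint would pass 70% of its speed; a pose out of reach is approached as far as the arm can. A call with a gripper value outside its range is refused whole. The fingers move at their own pace and stop on an object; "force" is the grip in N (left out, the last holds). Time passes only in rows, so rows that repeat a pose let the fingers close. It gives the time, the measured TCP pose, the force and the opening at its end, in the units of the state.
- read_state(): the state, without advancing time (a new reading comes with each control period).
- grab_frame(name): name is "scene" or "top" or "wrist"; returns a dict with "color" (480x640x3 uint8, blue, green, red), "z_map" (480x640 float32, m along the optical axis (not along the pixel's ray), 0 where there is no reading), "mtx" (3x3 intrinsics, pixels), "R" (3x3) and "t" (3): a world point X has camera coordinates R X + t. Camera axes: x right, y down, z forward; pixel columns grow to the right and rows downward; lengths in m; the calibration is good to about 2 mm. A picture is of the moment at which its call begins.
- hand_in(): hands the job in, once; it reports no verdict.
Trained networks look in the newest picture that a camera, given by its name, has taken for a name from the list of things; names that differ only in an ending like _2 or _b are one class to them, and where a whole thing is asked for, a point or a joint stands for the part that bears it (a point fixed in the world has none). Each returns a list of dicts, best first, with "conf" (0 to 1); they miss things now and then, are a little off and sometimes report something else, mostly with a low value. They report only what shows in the picture. A call takes as long as a camera call. They do not tell look-alikes from the thing itself.
- outline_of(camera, thing): "region" (480x640 bool, what is visible of it).
- pinpoint(camera, thing): "centre" ([x, y, z] in m, in the coordinates of the camera as it stood for that picture, good to about 4 mm: a listed point, or the origin of a listed thing).
The state is a dict: "time": time; "joint_pos": joint angles; "joint_velocities": joint speeds; "effort": joint torques, N m; "tcp_pos": TCP position; "ee_rot": TCP orientation; "force": force on the tool from outside, world axes, zero at the start; "moment": the same for the moment, N m; "finger_gap": finger opening in m.
Only numpy, scipy, OpenCV 4.12 (cv2) and the standard library are available. Lean on these libraries where they do the work, as an engineer would, in place of code of your own. Each camera call takes 0.05 s, during which the arm holds its last target. There are 200 camera calls.

TASK

Turn the electrode carousel by its black hub bar until its empty blue-marked fork faces the loading gap in the tray wall, and push the red lock pin fully down so that it locks the plate there. Then slide the electrode holder with the blue collar in through the gap, fully home into the blue fork, let go and leave it hanging upright by its collar with the pin still down. Do not disturb the yellow holder or the two steel samples, and do not tip the blue holder over.

Things in the scene. Friction and masses are not known exactly. Their poses are not given: they have to be found in the camera images.
- magazine: Fixed round grey tray, 256 mm across, floor 8 mm thick; origin under its centre, on the table. A white wall (outer radius 126 mm, top 56 mm above the table) runs round it except for the loading gap, 66 degrees wide, centred on its own -x direction. On its own -y side, outside the wall and out to 150 mm from the centre, stands the 100 mm high lock-pin bracket.
- carousel (a joint): Angle of the carousel, rad: grows anticlockwise seen from above, turns without end. 0 (or a full turn) = blue fork centred on the loading gap. Stays where it is left; friction about 0.1 Nm. A 6 mm aluminium plate, 224 mm across, top 70 mm above the table, with six forks 60 degrees apart; four carry holders fixed to it, one empty fork is marked blue, one yellow.
- hub_grip (a point): Middle of the black bar on the carousel's axis, 128 mm above the table: the bar is 50 mm long, 16 mm wide, 28 mm high (its underside 114 mm and its top 142 mm above the table). It turns with the plate; its length lies along this point's x axis, which is the line of the blue fork (the blue fork lies on the -x side).
- blue_seat (a point): Home centre of the blue fork, on the plate's top face (70 mm above the table), 75 mm from the carousel axis; turns with the plate. The fork is a radial slot 24 mm wide, open at the rim in a flared 40 mm mouth. A holder fully home has its axis here. The plate's own holders stand 75 mm from the axis too, 22 mm spigots whose tops are 113 mm above the table.
- load_point (a point): Fixed point where blue_seat must come: 75 mm from the tray's centre towards the middle of the loading gap, 70 mm above the table.
- lock_pin (a joint): Travel of the lock pin, m: 0 raised, 0.024 fully down (stopped). It takes about 3 N to move and stays where it is left. An 11 mm steel pin with a tapered tip; if no index hole lies beneath it stops on the plate after some 5 to 12 mm.
- pin_top (a point): Centre of the top of the red mushroom knob (26 mm across, 12 mm high) of the lock pin, 101 mm from the tray centre on its -y side; 150 mm above the table when raised, 126 mm when down.
- blue_holder: Loose round electrode holder, 0.2 to 0.4 kg, 90 mm high, standing on the table; origin under its centre, z up. From below: copper electrode 32 mm across, to 35 mm; neck 20 mm, 35 to 47 mm; blue collar 36 mm, 47 to 53 mm; steel spigot to grip, 22 mm, 53 to 90 mm. Loaded, the neck is in the slot and the collar rests on the plate: origin 47 mm below blue_seat, 23 mm above the table.
- yellow_holder: The same kind of holder with yellow collar, standing on the table; must be left alone.
- punch_sample: Bystander: dark steel fluted punch on a 40 mm square foot, 70 mm high; origin under its centre.
- die_sample: Bystander: round steel die 52 mm across, 34 mm high; origin under its centre.
- gap (a point): Middle of the loading gap, 124 mm from the tray's centre on its -x side, 8 mm above the table, on a low grey lip (8 mm high, reaching to 155 mm from the centre) with a green arrow pointing in. A holder slides in here along the magazine's +x.
- index_hole (a point): The hole in the plate, 14 mm wide, 101 mm from the axis on the plate's top face, that lies under the lock pin when the blue fork is at the gap; turns with the plate. Equal holes lie halfway between all the forks. The pin enters and centres the plate if it is within about 2 degrees.
Things that resemble listed ones, but are neither listed nor needed, are in the scene too. Leave any turquoise look-alike of the blue_holder alone.

How it is judged:
On the way, in this order (a step that is already met when the one before it is completed fails the run):
1. the blue fork faces the loading gap (its seat within 6 mm of the loading point) with the pin still up (horizontal distance between blue_seat and load_point below 0.006 m and value of joint lock_pin below 0.008 m), for 0.2 s.
2. the lock pin is fully down (at least 21 of 24 mm) with the blue fork at the gap (value of joint lock_pin above 0.021 m and horizontal distance between blue_seat and load_point below 0.005 m), for 0.2 s.
3. the blue holder is in the blue fork, its axis within 6 mm of the seat, with the plate in its neck (horizontal distance between blue_holder and blue_seat below 0.006 m and z of blue_holder in the frame of blue_seat between -0.05 and -0.039 m), for 0.2 s.
At the end, for the whole second after the job is handed in: Blue fork's seat within 5 mm of the loading point; lock pin at least 21 mm down; blue holder's axis within 6 mm of the seat, collar resting on the plate (origin 44 to 50 mm below the seat point), upright within 5 degrees, released and at rest (all of step 2 and horizontal distance between blue_holder and blue_seat below 0.006 m and z of blue_holder in the frame of blue_seat between -0.05 and -0.044 m and angle between blue_holder's own z axis and vertical below 0.09 rad and linear speed of blue_holder below 0.02 m/s); the robot touches nothing.
It fails at once if the yellow holder is moved by more than 20 mm (distance of yellow_holder from where it was at the start of the episode above 0.02 m).
It fails at once if the punch sample is moved by more than 20 mm (distance of punch_sample from where it was at the start of the episode above 0.02 m).
It fails at once if the die sample is moved by more than 20 mm (distance of die_sample from where it was at the start of the episode above 0.02 m).
It fails at once if the blue holder is tipped by more than 35 degrees (angle between blue_holder's own z axis and vertical above 0.61 rad).
It also fails if it takes over 67 s, if anything falls off the work surface, if the arm or the gripper's body presses on something with over 40 N, if the wrist force passes 120 N, or if a joint passes its speed limit or range.

## Working session

There is one attempt and no reset: what is moved stays moved. The work goes in short steps, Python scripts to look and compute and a tool call to move; the robot and the scene stay as the last step left them, time stands still between calls to the robot, and variables do not carry over. Pictures are saved under pics/ and viewed, about 8 in all and at most 12, crops included, and the job is handed in when it is done.

Besides the shell and the picture viewer there is one more tool, called after ">>>" by a JSON object that holds its "name" and its "arguments", one argument or row to a line. carry_out: Moves the arm, as the interface text tells. Its arguments: {"type":"object","properties":{"commands":{"type":"string"},"force":{"type":"number"}},"required":["commands"]}

```bash
mkdir -p pics; ls
cat > h.py <<'E'
import numpy as np, cv2
from plant import *
from scipy.spatial.transform import Rotation as Ro
def w(f,p): return f["R"].T@(np.array(p)-f["t"])
def px(f,X):
    c=f["R"]@np.array(X)+f["t"]; q=f["mtx"]@c; return q[:2]/q[2]
def tool():
    s=read_state(); q=s["ee_rot"]; return np.array(s["tcp_pos"]),Ro.from_quat([q[1],q[2],q[3],q[0]])
def cloud(f):
    v,u=np.mgrid[:480,:640]; z=f["z_map"]; K=f["mtx"]
    P=np.stack([(u-K[0,2])/K[0,0]*z,(v-K[1,2])/K[1,1]*z,z],-1)
    return (P-f["t"])@f["R"]
E
cat > a.py <<'E'
from h import *
s=read_state(); print(s)
for c in ["top","scene"]:
    f=grab_frame(c); cv2.imwrite(f"pics/{c}0.png",f["color"])
    for n in ["magazine","hub_grip","blue_seat","pin_top","index_hole","gap","load_point","blue_holder","yellow_holder","punch_sample","die_sample"]:
        for d in pinpoint(c,n)[:3]:
            X=w(f,d["centre"]); print(c,n,round(d["conf"],2),X.round(3),px(f,X).round())
print(read_state()["time"])
E
python3 a.py
```

```text
pics
{'time': 0.0, 'joint_pos': array([ 1.25236425e+00,  1.24488248e-01,  1.65166302e+00, -2.81994341e-05,
        1.36748666e+00, -8.25875586e-02]), 'joint_velocities': array([ 9.83519391e-04, -1.50510300e-03,  6.47615796e-05, -6.46504949e-04,
        1.50682320e-03, -1.08077510e-03]), 'effort': array([ 2.63129747e-03, -4.17591333e+01, -3.59937716e+01,  7.75425090e-02,
        4.89256962e-02, -1.62113374e-04]), 'tcp_pos': array([0.15170983, 0.63139224, 0.21340445]), 'ee_rot': array([-1.90148290e-04,  1.17646250e-01,  9.93055041e-01, -1.00490104e-03]), 'force': array([-0.61672769, -1.17614083, -0.59923121]), 'moment': array([ 0.00111284, -0.04203084, -0.02617083]), 'finger_gap': 0.09536048289093994}
top magazine 0.69 [ 0.606 -0.083 -0.003] [333. 231.]
top hub_grip 0.81 [ 0.607 -0.077  0.126] [332. 227.]
top hub_grip 0.26 [ 0.436 -0.38  -0.003] [447. 294.]
top blue_seat 0.76 [ 0.557 -0.133  0.07 ] [354. 248.]
top pin_top 0.63 [ 0.636 -0.175  0.147] [374. 213.]
top index_hole 0.69 [ 0.684 -0.142  0.07 ] [357. 198.]
top gap 0.79 [ 0.486 -0.118  0.01 ] [347. 277.]
top load_point 0.68 [ 0
[... 450 characters left out ...]
62 -0.135  0.069] [267. 262.]
scene pin_top 0.47 [ 0.637 -0.174  0.147] [231. 258.]
scene pin_top 0.26 [ 0.49  -0.117  0.004] [287. 260.]
scene index_hole 0.64 [ 0.682 -0.136  0.072] [248. 308.]
scene gap 0.64 [ 0.486 -0.119  0.005] [286. 258.]
scene gap 0.44 [ 0.536 -0.103  0.071] [286. 255.]
scene load_point 0.75 [ 0.53  -0.102  0.069] [287. 253.]
scene blue_holder 0.75 [ 0.521  0.284 -0.001] [472. 303.]
scene blue_holder 0.72 [ 0.6    0.303 -0.004] [483. 337.]
scene blue_holder 0.6 [0.588 0.223 0.   ] [441. 324.]
scene yellow_holder 0.55 [ 0.433  0.268 -0.002] [463. 271.]
scene punch_sample 0.6 [ 0.44  -0.378 -0.   ] [186. 229.]
scene die_sample 0.75 [ 0.621 -0.416  0.001] [134. 283.]
1.2
```

View pics/top0.png

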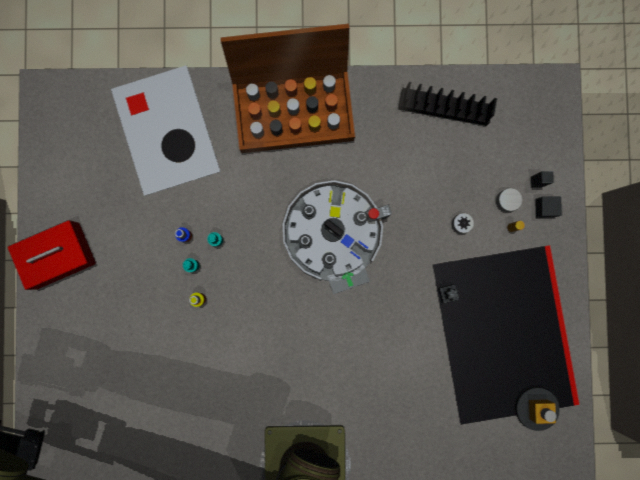

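View pics/scene0.png

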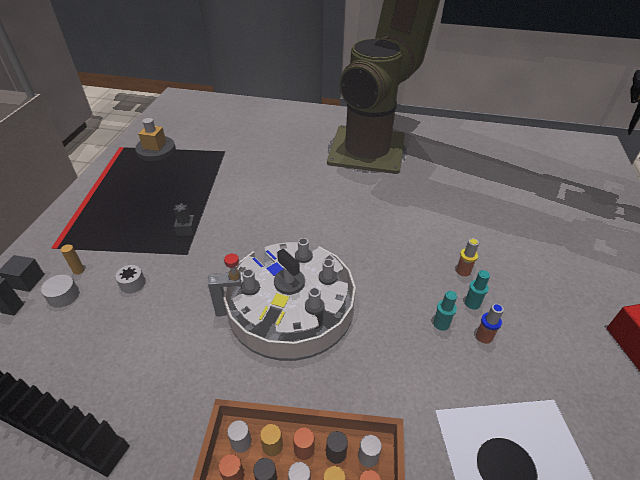

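Run:
```python
from h import *
m=np.array([.604,-.080]);
def ang(p,q=m): d=np.array(p)-q; return np.degrees(np.arctan2(d[1],d[0])),np.hypot(*d)
for n,p in dict(gap=(.486,-.1185),load=(.531,-.1025),pin=(.6365,-.1745),seat=(.5595,-.134),idx=(.683,-.139)).items(): print(n,ang(p))
for c in ["top","scene"]:
    im=cv2.imread(f"pics/{c}0.png"); hsv=cv2.cvtColor(im,cv2.COLOR_BGR2HSV)
    msk=((hsv[...,0]>80)&(hsv[...,0]<135)&(hsv[...,1]>110)&(hsv[...,2]>50)).astype(np.uint8)
    n,l,st,ce=cv2.connectedComponentsWithStats(msk)
    for i in range(1,n):
        if st[i,4]>8: print(c,ce[i].round(),st[i,4],np.median(hsv[l==i],0))
```

```text
gap (np.float64(-161.92998751280865), np.float64(0.12412191587306408))
load (np.float64(-162.8696984731564), np.float64(0.0763888080807653))
pin (np.float64(-71.02112024428658), np.float64(0.09993247720335965))
seat (np.float64(-129.49105030178396), np.float64(0.06997320915893453))
idx (np.float64(-36.75367918553145), np.float64(0.09860020283954801))
top [183. 234.] 131 [115. 209. 143.]
top [214. 239.] 160 [ 88.  230.5 122. ]
top [347. 241.] 103 [114. 179. 164.]
top [363. 244.] 19 [114. 158. 160.]
top [355. 255.] 19 [114. 147. 155.]
top [190. 265.] 162 [ 88. 244. 116.]
scene [271. 254.] 28 [117.  203.  191.5]
scene [258. 262.] 34 [117.  201.5 190. ]
scene [274. 268.] 126 [117. 187. 193.]
scene [477. 290.] 548 [ 90. 134.  76.]
scene [447. 310.] 435 [ 90. 129.  81.]
scene [497. 307.] 44 [116.  214.5 193. ]
scene [490. 323.] 161 [116. 203. 173.]
```

The top view shows a blue-collar holder at px (183,235), with turquoise look-alikes at (215,240) and (190,266) and the yellow holder at (197,300). The carousel is at (333,231), with its blue fork at (354,248), the gap and green arrow at (347,277), and the red pin at (374,213). So the blue holder is at about (0.600, 0.303), the tray yaw is about 18°, and the carousel has to turn about −34°.

```bash
cat >> h.py <<'E'
def go(x,y,z,ydir):
    "print shift cm (tool axes) and turn deg for a tool-down target with jaw axis at ydir deg"
    p,R=tool(); a=np.radians(ydir)
    Y=np.array([np.cos(a),np.sin(a),0]); Z=np.array([0,0,-1.]); T=np.stack([np.cross(Y,Z),Y,Z],1)
    d=R.inv().apply(np.array([x,y,z])-p)*100; r=(R.inv()*Ro.from_matrix(T)).as_rotvec(degrees=True)
    print("t",read_state()["time"],"tcp",p.round(4),"move",d.round(2),r.round(2))
E
python3 -c "
from h import *
go(.604,-.08,.25,-38)"
```

```text
t 1.2 tcp [0.1519 0.632  0.2147] move [-60.59 -58.67  -3.53] [  0.    -0.   114.49]
```

>>> {"name": "carry_out", "arguments": {
  "commands": "-60.6 -58.7 -3.5 0 0 114.5 5;-60.6 -58.7 -3.5 0 0 114.5 5;-60.6 -58.7 -3.5 0 0 114.5 5;-60.6 -58.7 -3.5 0 0 114.5 5;-60.6 -58.7 -3.5 0 0 114.5 5"
}}

```text
time: 1.62
tcp_pos: [0.2639, 0.4547, 0.2234]
ee_rot: [0.0, 0.42, 0.908, 0.0]
force: [1.6, -0.5, 0.7]
finger_gap: 0.0673
```

```bash
python3 -c "
from h import *
go(.604,-.08,.25,-38)"
```

```text
t 1.6167 tcp [0.2639 0.4547 0.2234] move [-62.76  -8.73  -2.66] [ 2.000e-02 -1.000e-02  7.837e+01]
```

>>> {"name": "carry_out", "arguments": {
  "commands": "-62.8 -8.7 -2.7 0 0 78.4 5;-62.8 -8.7 -2.7 0 0 78.4 5;-62.8 -8.7 -2.7 0 0 78.4 5;-62.8 -8.7 -2.7 0 0 78.4 5;-62.8 -8.7 -2.7 0 0 78.4 5"
}}

```text
time: 2.03
tcp_pos: [0.3768, 0.2795, 0.2326]
ee_rot: [0.0, 0.679, 0.735, 0.001]
force: [1.2, 1.3, -0.2]
finger_gap: 0.0498
```

```bash
python3 -c "
from h import *
go(.604,-.08,.25,-38)"
```

```text
t 2.0333 tcp [0.3768 0.2795 0.2326] move [-37.64  19.81  -1.74] [ 0.05 -0.05 42.54]
```

>>> {"name": "carry_out", "arguments": {
  "commands": "-37.6 19.8 -1.7 0 0 42.5 5;-37.6 19.8 -1.7 0 0 42.5 5;-37.6 19.8 -1.7 0 0 42.5 5;-37.6 19.8 -1.7 0 0 42.5 5;-37.6 19.8 -1.7 0 0 42.5 5"
}}

```text
time: 2.45
tcp_pos: [0.4892, 0.104, 0.241]
ee_rot: [0.0, 0.872, 0.49, 0.001]
force: [0.8, 0.9, -0.2]
finger_gap: 0.0501
```

```bash
python3 -c "
from h import *
go(.604,-.08,.25,-38)"
```

```text
t 2.45 tcp [0.4892 0.104  0.241 ] move [-9.75 19.37 -0.89] [ 0.04 -0.05  6.69]
```

>>> {"name": "carry_out", "arguments": {
  "commands": "-9.8 19.4 -0.9 0 0 6.7 5;-9.8 19.4 -0.9 0 0 6.7 5;-9.8 19.4 -0.9 0 0 6.7 5;-9.8 19.4 -0.9 0 0 6.7 5;-9.8 19.4 -0.9 0 0 6.7 5"
}}

```text
time: 2.87
tcp_pos: [0.6003, -0.0721, 0.2493]
ee_rot: [0.0, 0.898, 0.441, 0.0]
force: [-0.1, 1.0, -0.4]
finger_gap: 0.05
```

```bash
cat > b.py <<'E'
from h import *
import sys
f=grab_frame("wrist"); cv2.imwrite(f"pics/{sys.argv[1]}.png",f["color"])
for n in ["magazine","hub_grip","blue_seat","pin_top","index_hole","gap","load_point"]:
    for d in pinpoint("wrist",n)[:2]:
        X=w(f,d["centre"]); print(n,round(d["conf"],2),X.round(4),px(f,X).round())
P=cloud(f); z=f["z_map"]>0
m=z&(P[...,2]>.135)&(P[...,2]<.146)&(np.hypot(P[...,0]-.604,P[...,1]+.08)<.06)
q=P[m][:,:2].astype(np.float32)
if len(q)>20: print("bar top",len(q),cv2.minAreaRect(q),np.median(P[m],0))
go(.604,-.08,.112,-38)
E
python3 b.py w1
```

```text
magazine 0.65 [ 0.606  -0.0801 -0.0009] [327. 199.]
hub_grip 0.72 [ 0.6042 -0.075   0.1307] [325. 232.]
blue_seat 0.79 [ 0.5626 -0.1383  0.0703] [330. 297.]
pin_top 0.72 [ 0.6345 -0.1709  0.1495] [445. 319.]
index_hole 0.62 [ 0.6861 -0.1347  0.0746] [448. 210.]
index_hole 0.33 [ 0.5637 -0.1398  0.0689] [332. 296.]
gap 0.66 [ 0.4859 -0.12    0.0062] [259. 300.]
load_point 0.84 [ 0.5327 -0.1064  0.0699] [280. 289.]
bar top 1690 ((0.6037766337394714, -0.0771760568022728), (0.04972023889422417, 0.015674876049160957), 52.311790466308594) [ 0.6047662  -0.07560853  0.14248518]
t 3.2667 tcp [ 0.599  -0.0687  0.2492] move [-0.59  1.08 13.72] [ 0.   -0.01  0.45]
```

View pics/w1.png

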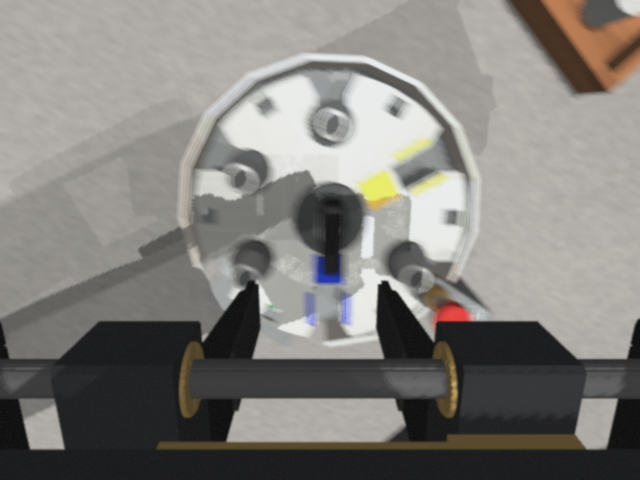

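The wrist view shows the hub bar at about (328,235), in line with the blue mark at (328,270). The red knob is at (450,318). The bar's top measures centre (0.604, −0.077) and yaw 52.3°, so I'll go down and grip it.

>>> {"name": "carry_out", "arguments": {
  "commands": "-0.6 0.9 3.5 0 0 0.2 5;-0.6 0.9 7 0 0 0.2 5;-0.6 0.9 10.5 0 0 0.2 5;-0.6 0.9 13.5 0 0 0.2 5;-0.6 0.9 13.6 0 0 0.2 5"
}}

```text
time: 3.68
tcp_pos: [0.5977, -0.078, 0.1057]
ee_rot: [-0.004, 0.898, 0.44, -0.005]
force: [-0.0, -0.1, -0.4]
finger_gap: 0.0499
```

```bash
python3 -c "
from h import *
go(.604,-.078,.112,-37.7)"
```

```text
t 3.6833 tcp [ 0.5977 -0.078   0.1057] move [ 0.38  0.49 -0.63] [-0.65  0.31 -0.04]
```

>>> {"name": "carry_out", "arguments": {
  "commands": "0 0 0 0 0 0 5;0 0 0 0 0 0 5;0 0 0 0 0 0 5;0 0 0 0 0 0 5"
}}

```text
time: 4.02
tcp_pos: [0.6049, -0.0804, 0.1164]
ee_rot: [0.002, 0.898, 0.44, 0.002]
force: [0.8, -0.2, -0.4]
finger_gap: 0.0502
```

```bash
python3 -c "
from h import *
go(.604,-.078,.112,-37.7)"
```

```text
t 4.0167 tcp [ 0.6049 -0.0804  0.1164] move [ 0.14 -0.22  0.44] [ 0.27 -0.13 -0.12]
```

>>> {"name": "carry_out", "arguments": {
  "commands": "0 0 0 0 0 0 0.5;0 0 0 0 0 0 0.5;0 0 0 0 0 0 0.5;0 0 0 0 0 0 0.5;0 0 0 0 0 0 0.5",
  "force": 30
}}

```text
time: 4.43
tcp_pos: [0.603, -0.0804, 0.1131]
ee_rot: [0.0, 0.898, 0.44, -0.0]
force: [0.2, -0.4, 0.2]
finger_gap: 0.0222
```

```bash
python3 -c "
from h import *
go(.604,-.078,.112,-37.7);s=read_state();print(s['force'],s['moment'],s['finger_gap'])"
```

```text
t 4.4333 tcp [ 0.603  -0.0804  0.1131] move [ 0.25 -0.06  0.11] [-0.    0.   -0.15]
[ 0.16610698 -0.38720198  0.24527417] [-0.06517193  0.21328439 -0.02565842] 0.022202864682156945
```

>>> {"name": "carry_out", "arguments": {
  "commands": "0 0 0 0 0 0 0.5;0 0 0 0 0 0 0.5;0 0 0 0 0 4 0.5;0 0 0 0 0 9 0.5;0 0 0 0 0 14 0.5"
}}

```text
time: 4.85
tcp_pos: [0.6017, -0.0793, 0.113]
ee_rot: [-0.002, 0.946, 0.325, -0.001]
force: [-6.6, 4.3, 5.3]
finger_gap: 0.0183
```

>>> {"name": "carry_out", "arguments": {
  "commands": "0 0 0 0 0 5 0.5;0 0 0 0 0 10 0.5;0 0 0 0 0 15 0.5;0 0 0 0 0 19 0.5;0 0 0 0 0 19 0.5"
}}

```text
time: 5.27
tcp_pos: [0.6013, -0.0784, 0.113]
ee_rot: [-0.002, 0.986, 0.165, -0.002]
force: [-7.1, 6.0, 5.9]
finger_gap: 0.0186
```

>>> {"name": "carry_out", "arguments": {
  "commands": "0 0 0 0 0 0 0.5;0 0 0 0 0 0 0.5;0 0 0 0 0 0 0.5"
}}

```text
time: 5.52
tcp_pos: [0.6013, -0.0784, 0.113]
ee_rot: [-0.002, 0.986, 0.166, -0.002]
force: [-7.2, 5.6, 6.4]
finger_gap: 0.0183
```

```bash
cat > c.py <<'E'
from h import *
for c in ["top","scene"]:
    f=grab_frame(c)
    for n in ["blue_seat","load_point","pin_top","index_hole","gap","hub_grip","magazine"]:
        for d in pinpoint(c,n)[:2]:
            X=w(f,d["centre"]); e=X[:2]-[.604,-.0785]; print(c,n,round(d["conf"],2),X.round(4),"az",np.degrees(np.arctan2(e[1],e[0])).round(1))
    cv2.imwrite(f"pics/{c}1.png",cv2.resize(f["color"][180:330,230:430],(800,600),interpolation=cv2.INTER_CUBIC))
go(.604,-.0785,.112,-71);s=read_state();print(s['force'],s['moment'],s['finger_gap'])
E
python3 c.py
```

```text
top blue_seat 0.93 [ 0.5352 -0.1003  0.0709] az -162.4
top load_point 0.64 [ 0.5308 -0.1017  0.0694] az -162.4
top load_point 0.52 [ 0.4359 -0.3756 -0.0005] az -119.5
top pin_top 0.48 [ 0.6371 -0.1742  0.1495] az -70.9
top index_hole 0.62 [ 0.6402 -0.1722  0.0682] az -68.9
top gap 0.65 [ 0.4851 -0.1202  0.0105] az -160.7
top gap 0.61 [ 0.6373 -0.1733  0.1482] az -70.7
top hub_grip 0.56 [ 0.6058 -0.08    0.1232] az -39.2
top hub_grip 0.41 [ 0.4849 -0.1226  0.0063] az -159.7
top magazine 0.78 [ 0.6038 -0.0837 -0.0048] az -92.4
top magazine 0.74 [ 0.5317 -0.0987  0.0712] az -164.4
scene blue_seat 0.95 [ 0.5363 -0.0984  0.0694] az -163.7
scene blue_seat 0.36 [ 6.243e-01 -4.204e-01 -1.000e-04] az -86.6
scene load_point 0.61 [ 0.5303 -0.1004  0.0666] az -163.4
scene pin_top 0.47 [ 0.6389 -0.1737  0.1465] az -69.9
scene index_hole 0.74 [ 0.6328 -0.1703  0.0687] az -72.6
scene gap 0.61 [ 0.4862 -0.1202  0.0029] az -160.5
scene gap 0.51 [ 0.4331  0.2694 -0.0009] az 116.2
scene hub_grip 0.65 [ 0.6022 -0.0751  0.1284] az 117.7
scene hub_grip 0.27 [ 0.6003  0.3052 -0.003 ] az 90.5
scene magazine 0.96 [ 0.6023 -0.0806 -0.0015] az -129.7
t 6.3167 tcp [ 0.6012 -0.0784  0.113 ] move [0.26 0.1  0.1 ] [-0.29  0.19  0.16]
[-7.59984638  6.04683625  6.50556741] [ 1.08002308  1.56182652 -0.03738767] 0.018393035270440942
```

>>> {"name": "carry_out", "arguments": {
  "commands": "0 0 0 0 0 0 5;0 0 0 0 0 0 5;0 0 0 0 0 0 5;0 0 0 0 0 0 5;0 0 0 0 0 0 5"
}}

```text
time: 6.73
tcp_pos: [0.6032, -0.0806, 0.1131]
ee_rot: [0.0, 0.986, 0.166, 0.0]
force: [-0.9, -0.4, 0.3]
finger_gap: 0.046
```

>>> {"name": "carry_out", "arguments": {
  "commands": "0 0 -4 0 0 0 5;0 0 -8 0 0 0 5;-3 0 -12 0 0 0 5;-6 0 -15 0 0 0 5;-6 0 -15 0 0 0 5"
}}

```text
time: 7.15
tcp_pos: [0.5469, -0.1016, 0.2704]
ee_rot: [0.003, 0.986, 0.166, 0.004]
force: [0.7, -0.5, 0.8]
finger_gap: 0.0497
```

>>> {"name": "carry_out", "arguments": {
  "commands": "0 0 0 0 0 0 5;0 0 0 0 0 0 5;0 0 0 0 0 0 5;0 0 0 0 0 0 5;0 0 0 0 0 0 5"
}}

```text
time: 7.57
tcp_pos: [0.546, -0.0995, 0.2607]
ee_rot: [-0.001, 0.986, 0.167, -0.002]
force: [0.1, 0.0, -0.3]
finger_gap: 0.0499
```

```bash
cat > d.py <<'E'
from h import *
from scipy.optimize import least_squares
import sys
f=grab_frame("wrist"); cv2.imwrite(f"pics/{sys.argv[1]}.png",f["color"])
P=cloud(f); z=f["z_map"]>0; r=np.hypot(P[...,0]-.604,P[...,1]+.0785)
m=z&(P[...,2]>.050)&(P[...,2]<.060)&(r>.115)&(r<.133)
q=P[m][:,:2]; c=least_squares(lambda k:np.hypot(q[:,0]-k[0],q[:,1]-k[1])-k[2],[.604,-.0785,.124],loss="soft_l1",f_scale=.001).x
print("wall fit",len(q),c.round(4))
az=np.degrees(np.arctan2(q[:,1]-c[1],q[:,0]-c[0]))%360; h=np.histogram(az,72,(0,360))[0]; print(h)
e=np.sort(az); g=np.diff(np.r_[e,e[0]+360]); i=g.argsort()[-3:]; print("gaps",[(e[k],g[k],e[k]+g[k]/2) for k in i])
m=z&(P[...,2]>.066)&(P[...,2]<.074)&(r>.09)&(r<.125)
q=P[m][:,:2]; c2=least_squares(lambda k:np.minimum(np.hypot(q[:,0]-k[0],q[:,1]-k[1])-.112,0)*0+np.maximum(np.hypot(q[:,0]-k[0],q[:,1]-k[1])-.112,0)*5+1e-3,[.604,-.0785]).x
m=z&(P[...,2]>.137)&(P[...,2]<.148)&(r<.05); q=P[m][:,:2].astype(np.float32); print("bar",len(q),cv2.minAreaRect(q))
hsv=cv2.cvtColor(f["color"],cv2.COLOR_BGR2HSV); H=hsv[...,0]
m=z&((H<8)|(H>172))&(hsv[...,1]>150)&(P[...,2]>.142)&(r<.14)&(r>.08); q=P[m]
if len(q)>5:
    (x,y),rad=cv2.minEnclosingCircle(q[:,:2].astype(np.float32)); print("knob",len(q),np.median(q,0),x,y,rad,np.degrees(np.arctan2(y-c[1],x-c[0])),np.hypot(y-c[1],x-c[0]))
m=z&(H>105)&(H<125)&(hsv[...,1]>120)&(P[...,2]>.062)&(P[...,2]<.078)&(r<.112); q=P[m].mean(0); print("blue",m.sum(),q,np.degrees(np.arctan2(q[1]-c[1],q[0]-c[0])))
for n in ["blue_seat","load_point","pin_top","index_hole","gap","hub_grip","magazine"]:
    for d in pinpoint("wrist",n)[:1]:
        X=w(f,d["centre"]); e=X[:2]-c[:2]; print(n,round(d["conf"],2),X.round(4),"az",np.degrees(np.arctan2(e[1],e[0])).round(1))
go(*c[:2],.25,-71)
E
python3 d.py w2
```

```text
wall fit 4115 [ 0.6033 -0.0773  0.1239]
[  0   0   0   0   0   0   0   0   0   0  24 115 116 113 112 110 107 106
 103  99 104  97  95  94  94  94  89  83  88  82  79  82  82  11   0   0
   0   0   0   0   0   0   0   0   0   0  60  83  83  84  88  85  87  90
  92  82   0   0  20 102 102 104 108 111 110 109 115 121  94   6   0   0]
gaps [(np.float64(279.59942087981517), np.float64(14.494862796597374), np.float64(286.84685227811383)), (np.float64(165.73580343803874), np.float64(65.53408070874451), np.float64(198.502843792411)), (np.float64(345.9139605777495), np.float64(66.472886777121), np.float64(379.15040396631))]
bar 1885 ((0.6030311584472656, -0.07733616977930069), (0.049729131162166595, 0.015966670587658882), 18.735742568969727)
knob 1292 [ 0.63562358 -0.17134873  0.15065736] 0.6355818510055542 -0.17222724854946136 0.012792553752660751 -71.24247985608068 0.10024043470067556
blue 1144 [ 0.55049734 -0.09529481  0.07184946] -161.2076389509032
blue_seat 0.64 [ 0.5359 -0.1044  0.0686] az -158.1
load_point 0.55 [ 0.5313 -0.1056  0.0736] az -158.6
pin_top 0.61 [ 0.6346 -0.1734  0.152 ] az -72.0
index_hole 0.62 [ 0.6377 -0.1693  0.0723] az -69.5
gap 0.74 [ 0.4869 -0.1176  0.0066] az -160.9
hub_grip 0.84 [ 0.6062 -0.0784  0.1294] az -21.5
magazine 0.61 [ 0.6061 -0.0793  0.0026] az -35.6
t 7.9667 tcp [ 0.5464 -0.0999  0.2631] move [ 6.12 -0.27  1.31] [-0.    0.    0.16]
```

View pics/w2.png

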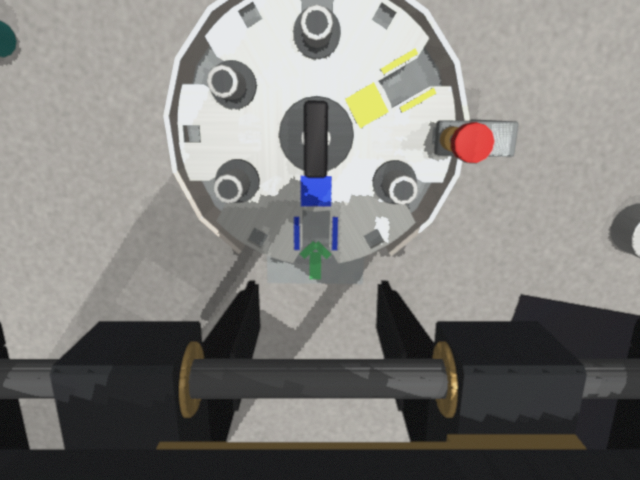

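Image w2 shows the blue fork (316,230) in line with the green arrow (316,262), and the red knob at (473,142). The wall gap centre is at 198.5° and the bar at 18.74°, an error of 0.24°. Next I'll press the pin with closed fingers.

```bash
python3 -c "
from h import *
go(.6355,-.1726,.170,-71.5)"
```

```text
t 7.9667 tcp [ 0.5464 -0.0999  0.2631] move [6.03 9.79 9.31] [-0.    0.    0.66]
```

>>> {"name": "carry_out", "arguments": {
  "commands": "1.5 2.5 2 0 0 0.6 0;3 5 4 0 0 0.6 0;4.5 7.5 6 0 0 0.6 0;6 9.8 8 0 0 0.6 0;6 9.8 9.2 0 0 0.6 0",
  "force": 20
}}

```text
time: 8.38
tcp_pos: [0.6366, -0.1753, 0.1676]
ee_rot: [-0.0, 0.987, 0.16, -0.001]
force: [-1.5, 0.3, -0.6]
finger_gap: 0.022
```

>>> {"name": "carry_out", "arguments": {
  "commands": "0 0 0 0 0 0 0;0 0 0 0 0 0 0;0 0 0 0 0 0 0;0 0 0 0 0 0 0;0 0 0 0 0 0 0"
}}

```text
time: 8.8
tcp_pos: [0.6356, -0.1725, 0.1734]
ee_rot: [0.001, 0.987, 0.162, 0.001]
force: [-0.2, 0.2, 0.8]
finger_gap: 0.0006
```

```bash
python3 -c "
from h import *
go(.6355,-.1726,.125,-71.5)"
```

```text
t 8.8 tcp [ 0.6356 -0.1725  0.1734] move [-0.02 -0.01  4.84] [ 0.11 -0.15  0.09]
```

>>> {"name": "carry_out", "arguments": {
  "commands": "0 0 1 0 0 0 0;0 0 2 0 0 0 0;0 0 2.8 0 0 0 0;0 0 3.6 0 0 0 0;0 0 4.3 0 0 0 0"
}}

```text
time: 9.22
tcp_pos: [0.6354, -0.1727, 0.1273]
ee_rot: [-0.0, 0.987, 0.161, 0.0]
force: [1.2, 0.3, 1.7]
finger_gap: 0.0006
```

>>> {"name": "carry_out", "arguments": {
  "commands": "0 0 0.3 0 0 0 0;0 0 0.5 0 0 0 0;0 0 0.5 0 0 0 0;0 0 0.5 0 0 0 0"
}}

```text
time: 9.55
tcp_pos: [0.6355, -0.1728, 0.1262]
ee_rot: [-0.0, 0.987, 0.161, 0.0]
force: [-6.3, 2.0, 15.5]
finger_gap: 0.0003
```

```bash
python3 -c "
from h import *
go(.6355,-.1726,.125,-71.5);s=read_state();print(s['force'],s['moment'],s['finger_gap'])"
```

```text
t 9.55 tcp [ 0.6355 -0.1728  0.1262] move [ 0.01 -0.02  0.12] [ 0.   -0.01  0.07]
[-6.31530933  2.04060584 15.53803868] [ 0.45907332  1.23778798 -0.00824138] 0.00030387225526520866
```

The pin is at its stop: knob top at 0.126 with 15 N on it. Next, the blue holder.

```bash
python3 -c "
from h import *
go(.6355,-.1726,.25,-71.5)
go(.545,.285,.25,-71.5)"
```

```text
t 9.55 tcp [ 0.6355 -0.1728  0.1262] move [ 1.000e-02 -2.000e-02 -1.238e+01] [ 0.   -0.01  0.07]
t 9.55 tcp [ 0.6355 -0.1728  0.1262] move [  6.   -46.28 -12.38] [ 0.   -0.01  0.07]
```

>>> {"name": "carry_out", "arguments": {
  "commands": "0 0 -2 0 0 0 0;0 0 -5 0 0 0 0;0 0 -8.5 0 0 0 2;0 0 -12.5 0 0 0 5;0 0 -12.5 0 0 0 5"
}}

```text
time: 9.97
tcp_pos: [0.6385, -0.1741, 0.2574]
ee_rot: [0.003, 0.987, 0.161, 0.006]
force: [0.5, 0.2, 1.8]
finger_gap: 0.0152
```

```bash
python3 -c "
from h import *
go(.545,.285,.25,-71.5)"
```

```text
t 9.9667 tcp [ 0.6385 -0.1741  0.2574] move [  5.74 -46.5    0.42] [ 0.48 -0.59  0.06]
```

>>> {"name": "carry_out", "arguments": {
  "commands": "5.9 -46.3 0 0 0 0 5;5.9 -46.3 0 0 0 0 5;5.9 -46.3 0 0 0 0 5;5.9 -46.3 0 0 0 0 5;5.9 -46.3 0 0 0 0 5"
}}

```text
time: 10.38
tcp_pos: [0.5931, 0.0329, 0.2467]
ee_rot: [-0.0, 0.987, 0.161, -0.001]
force: [0.6, 1.0, -0.4]
finger_gap: 0.0471
```

>>> {"name": "carry_out", "arguments": {
  "commands": "3.3 -25.6 0 0 0 0 5;3.3 -25.6 0 0 0 0 5;3.3 -25.6 0 0 0 0 5;3.3 -25.6 0 0 0 0 5;3.3 -25.6 0 0 0 0 5"
}}

```text
time: 10.8
tcp_pos: [0.5526, 0.2374, 0.2467]
ee_rot: [0.0, 0.987, 0.161, -0.001]
force: [1.6, -0.0, 0.1]
finger_gap: 0.0499
```

>>> {"name": "carry_out", "arguments": {
  "commands": "0.6 -2.5 0 0 0 0 5;0.6 -4 0 0 0 0 5;0.6 -5 0 0 0 0 5;0.6 -5 0 0 0 0 5;0.6 -5 0 0 0 0 5"
}}

```text
time: 11.22
tcp_pos: [0.5436, 0.2843, 0.2476]
ee_rot: [0.0, 0.987, 0.161, -0.0]
force: [0.1, 0.1, 0.1]
finger_gap: 0.05
```

>>> {"name": "carry_out", "arguments": {
  "commands": "0 0 0 0 0 0 5;0 0 0 0 0 0 5;0 0 0 0 0 0 5;0 0 0 0 0 0 5;0 0 0 0 0 0 5"
}}

```text
time: 11.63
tcp_pos: [0.5438, 0.2845, 0.2482]
ee_rot: [0.0, 0.987, 0.161, 0.0]
force: [-0.0, -0.6, 0.3]
finger_gap: 0.0497
```

```bash
cat > e.py <<'E'
from h import *
import sys
f=grab_frame("wrist"); cv2.imwrite(f"pics/{sys.argv[1]}.png",f["color"])
P=cloud(f); z=f["z_map"]>0; r=np.hypot(P[...,0]-.6,P[...,1]-.303)
for lo,hi,n in [(.086,.094,"spigot top"),(.049,.057,"collar")]:
    m=z&(P[...,2]>lo)&(P[...,2]<hi)&(r<.04); q=P[m]; print(n,len(q),q.mean(0).round(4),cv2.minEnclosingCircle(q[:,:2].astype(np.float32)))
for d in pinpoint("wrist","blue_holder")[:3]: print(round(d["conf"],2),w(f,d["centre"]).round(4))
go(.6,.303,.06,-71.5)
E
python3 e.py w3
```

```text
spigot top 669 [0.5983 0.3051 0.0907] ((0.598056972026825, 0.3048958480358124), 0.010913996957242489)
collar 829 [0.5996 0.3055 0.0537] ((0.5979166030883789, 0.3049100339412689), 0.0180369783192873)
0.76 [0.5834 0.2233 0.0023]
0.6 [0.5193 0.2879 0.0034]
0.55 [ 0.5987  0.3036 -0.0028]
t 11.7333 tcp [0.5437 0.2848 0.2482] move [ 5.91  0.06 18.82] [ 0.   -0.01  0.03]
```

View pics/w3.png

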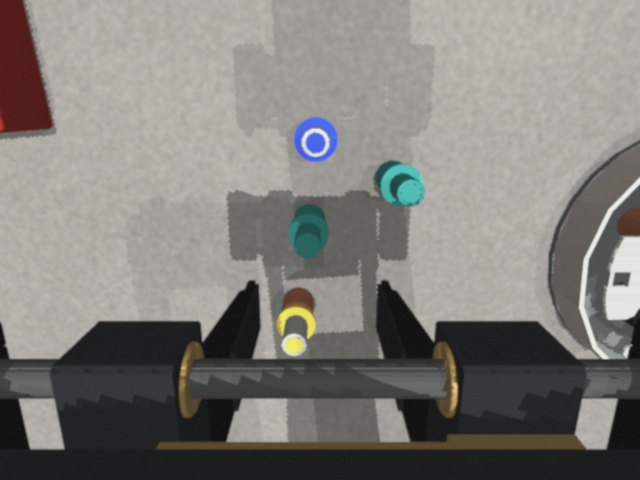

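Image w3 shows the blue holder alone at (316,140), with turquoise ones at (402,184) and (308,231) and yellow at (295,325). Its axis is at (0.598, 0.305). I'll move over it, then down.

```bash
python3 -c "
from h import *
go(.598,.305,.06,-71.5)"
```

```text
t 11.7333 tcp [0.5437 0.2848 0.2482] move [ 5.78 -0.19 18.82] [ 0.   -0.01  0.03]
```

>>> {"name": "carry_out", "arguments": {
  "commands": "2.5 -0.1 2 0 0 0 5;5.3 -0.2 5 0 0 0 5;5.8 -0.2 8 0 0 0 5;5.8 -0.2 10 0 0 0 5;5.8 -0.2 12 0 0 0 5"
}}

```text
time: 12.15
tcp_pos: [0.5977, 0.3053, 0.1257]
ee_rot: [0.0, 0.987, 0.161, -0.001]
force: [-0.1, -0.1, -0.1]
finger_gap: 0.0501
```

>>> {"name": "carry_out", "arguments": {
  "commands": "0 0 2 0 0 0 5;0 0 4 0 0 0 5;0 0 6 0 0 0 5;0 0 6.8 0 0 0 5;0 0 6.8 0 0 0 5"
}}

```text
time: 12.57
tcp_pos: [0.5961, 0.3047, 0.057]
ee_rot: [0.001, 0.987, 0.161, -0.003]
force: [-1.0, 0.6, -0.0]
finger_gap: 0.0498
```

>>> {"name": "carry_out", "arguments": {
  "commands": "0 0 0 0 0 0 5;0 0 0 0 0 0 5;0 0 0 0 0 0 5;0 0 0 0 0 0 5"
}}

```text
time: 12.9
tcp_pos: [0.599, 0.3059, 0.0619]
ee_rot: [-0.0, 0.987, 0.161, 0.001]
force: [-0.5, 0.3, 0.4]
finger_gap: 0.0499
```

```bash
python3 -c "
from h import *
go(.598,.305,.06,-71.5)"
```

```text
t 12.9 tcp [0.599  0.3059 0.0619] move [-0.12  0.06  0.19] [-0.01 -0.16  0.06]
```

Close on the spigot with 30 N, then lift.

>>> {"name": "carry_out", "arguments": {
  "commands": "0 0 0 0 0 0 1;0 0 0 0 0 0 1;0 0 0 0 0 0 1;0 0 0 0 0 0 1;0 0 0 0 0 0 1",
  "force": 30
}}

```text
time: 13.32
tcp_pos: [0.5979, 0.3054, 0.0601]
ee_rot: [0.0, 0.987, 0.161, 0.0]
force: [-0.1, -1.1, -0.3]
finger_gap: 0.022
```

>>> {"name": "carry_out", "arguments": {
  "commands": "0 0 0 0 0 0 1;0 0 0 0 0 0 1;0 0 0 0 0 0 1;0 0 0 0 0 0 1"
}}

```text
time: 13.65
tcp_pos: [0.598, 0.3054, 0.06]
ee_rot: [0.0, 0.987, 0.161, -0.0]
force: [-0.2, -0.3, -0.4]
finger_gap: 0.0216
```

```bash
python3 -c "
from h import *
go(.404,-.144,.20,-71.5);s=read_state();print(s['force'],s['moment'],s['finger_gap'])"
```

```text
t 13.65 tcp [0.598  0.3054 0.06  ] move [-32.69  36.43 -13.99] [0.   0.01 0.06]
[-0.19249402 -0.27348074 -0.39644994] [-0.0688173   0.13337201 -0.02032665] 0.02162240204833158
```

>>> {"name": "carry_out", "arguments": {
  "commands": "0 0 -1.5 0 0 0 1;0 0 -4.5 0 0 0 1;0 0 -8 0 0 0 1;0 0 -11.5 0 0 0 1;0 0 -14 0 0 0 1"
}}

```text
time: 14.07
tcp_pos: [0.5986, 0.3058, 0.2045]
ee_rot: [-0.0, 0.987, 0.161, 0.002]
force: [0.5, 0.3, -1.9]
finger_gap: 0.0219
```

>>> {"name": "carry_out", "arguments": {
  "commands": "-1.3 1.5 0 0 0 0 1;-3.3 3.7 0 0 0 0 1;-5.6 6.2 0 0 0 0 1;-8 8.9 0 0 0 0 1;-10.4 11.6 0 0 0 0 1"
}}

```text
time: 14.48
tcp_pos: [0.5351, 0.1613, 0.2005]
ee_rot: [0.0, 0.987, 0.162, -0.0]
force: [0.9, -0.4, -3.3]
finger_gap: 0.0213
```

>>> {"name": "carry_out", "arguments": {
  "commands": "-2.4 2.7 0 0 0 0 1;-4.8 5.4 0 0 0 0 1;-7.2 8.1 0 0 0 0 1;-9.6 10.8 0 0 0 0 1;-12 13.4 0 0 0 0 1"
}}

```text
time: 14.9
tcp_pos: [0.4639, -0.0041, 0.2007]
ee_rot: [0.0, 0.987, 0.161, 0.0]
force: [0.4, -0.9, -2.4]
finger_gap: 0.0213
```

>>> {"name": "carry_out", "arguments": {
  "commands": "-2.4 2.7 0 0 0 0 1;-4.8 5.4 0 0 0 0 1;-7.2 8.1 0 0 0 0 1;-9 10.2 0 0 0 0 1;-10.3 11.4 0 0 0 0 1"
}}

```text
time: 15.32
tcp_pos: [0.4025, -0.1458, 0.2008]
ee_rot: [0.001, 0.987, 0.16, 0.0]
force: [0.3, 0.1, -2.4]
finger_gap: 0.0215
```

>>> {"name": "carry_out", "arguments": {
  "commands": "0 0 0 0 0 0 1;0 0 0 0 0 0 1;0 0 0 0 0 0 1;0 0 0 0 0 0 1"
}}

```text
time: 15.65
tcp_pos: [0.4041, -0.1429, 0.2003]
ee_rot: [-0.0, 0.987, 0.162, 0.0]
force: [-0.0, -1.1, -2.3]
finger_gap: 0.0215
```

Run:
```python
from h import *
f=grab_frame("scene"); cv2.imwrite("pics/s3.png",cv2.resize(f["color"][120:360,160:480],(800,600)))
a=np.radians(18.5); u=np.array([np.cos(a),np.sin(a)]); c=np.array([.6033,-.0773])
for r in (.2,.075): go(*(c-r*u),.0855,-71.5)
s=read_state();print(s['force'],s['finger_gap'])
```

```text
t 15.7 tcp [ 0.4041 -0.1428  0.2002] move [ 0.97  0.11 11.47] [-0.01 -0.01  0.15]
t 15.7 tcp [ 0.4041 -0.1428  0.2002] move [13.47  0.15 11.47] [-0.01 -0.01  0.15]
[-0.73256435 -0.24785836 -2.820781  ] 0.02141051594268957
```

View pics/s3.png

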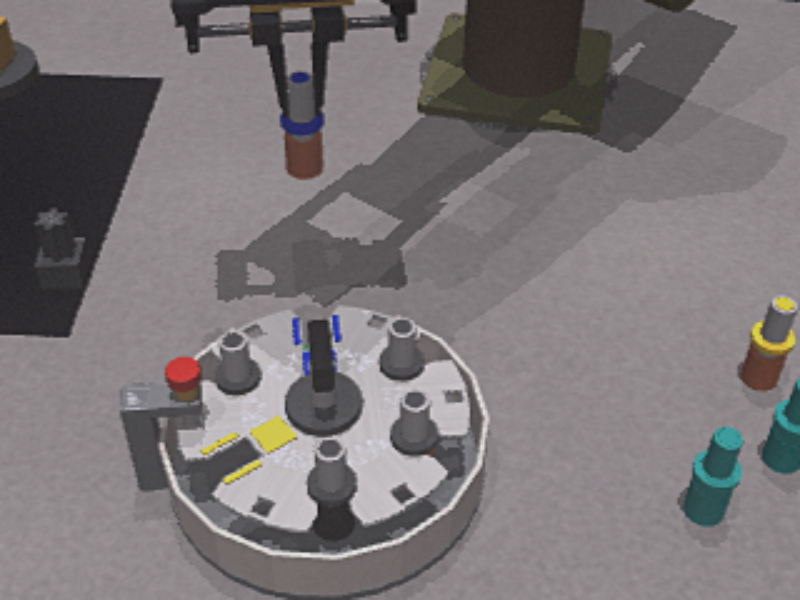

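The holder hangs upright in the gripper at crop px (303,125), and the red knob (183,375) is down. I'll lower it to insertion height outside the gap.

>>> {"name": "carry_out", "arguments": {
  "commands": "0 0.1 2 0 0 0 1;0 0.1 5 0 0 0 1;0 0.1 8 0 0 0 1;0 0.1 10.5 0 0 0 1;0 0.1 11.5 0 0 0 1"
}}

```text
time: 16.12
tcp_pos: [0.4019, -0.1425, 0.081]
ee_rot: [-0.002, 0.987, 0.162, -0.003]
force: [-0.5, 0.2, -2.4]
finger_gap: 0.0215
```

>>> {"name": "carry_out", "arguments": {
  "commands": "0 0 0 0 0 0 1;0 0 0 0 0 0 1;0 0 0 0 0 0 1;0 0 0 0 0 0 1"
}}

```text
time: 16.45
tcp_pos: [0.4058, -0.1453, 0.0874]
ee_rot: [0.001, 0.987, 0.161, 0.002]
force: [0.3, -0.8, -3.3]
finger_gap: 0.0217
```

```bash
cat > g.py <<'E'
from h import *
a=np.radians(18.5); u=np.array([np.cos(a),np.sin(a)]); c=np.array([.6033,-.0773])
go(*(c-.075*u),.0855,-71.5)
s=read_state();print(s['force'],s['moment'],s['finger_gap'])
f=grab_frame("wrist"); P=cloud(f); z=f["z_map"]>0
H=cv2.cvtColor(f["color"],cv2.COLOR_BGR2HSV)
p,R=tool(); r=np.hypot(P[...,0]-p[0],P[...,1]-p[1])
m=z&(H[...,0]>105)&(H[...,0]<125)&(H[...,1]>120)&(r<.03); q=P[m]
if len(q): print("blue on held holder",len(q),q.min(0).round(4),q.max(0).round(4),np.percentile(q[:,2],[5,50,95]).round(4))
E
python3 g.py
```

```text
t 16.45 tcp [ 0.4058 -0.1453  0.0874] move [13.39 -0.16  0.23] [ 0.16 -0.16  0.08]
[ 0.29450937 -0.8166823  -3.29999114] [-0.04402502  0.11418832 -0.00965529] 0.021713157660319563
blue on held holder 2591 [ 0.3981 -0.1594  0.0751] [ 0.4244 -0.1268  0.1201] [0.079  0.082  0.1192]
```

>>> {"name": "carry_out", "arguments": {
  "commands": "1 0 0 0 0 0 1;2 0 0 0 0 0 1;3 0 0 0 0 0 1;3 0 0 0 0 0 1;3 0 0 0 0 0 1"
}}

```text
time: 16.92
tcp_pos: [0.4333, -0.1348, 0.0852]
ee_rot: [-0.0, 0.987, 0.162, -0.0]
force: [-0.4, 0.1, -2.2]
finger_gap: 0.0213
```

```bash
python3 g.py
```

```text
t 16.9167 tcp [ 0.4333 -0.1348  0.0852] move [10.45 -0.04 -0.04] [-0.01  0.02  0.13]
[-0.41103423  0.05529549 -2.22163222] [-0.06754691  0.14158404  0.05575788] 0.021251609295752313
blue on held holder 2593 [ 0.4256 -0.1491  0.0733] [ 0.4518 -0.1165  0.118 ] [0.0767 0.0798 0.117 ]
```

>>> {"name": "carry_out", "arguments": {
  "commands": "1.2 0 0 0 0 0 1;2.4 0 0 0 0 0 1;3.6 0 0 0 0 0 1;4.8 0 0 0 0 0 1;5.5 0 0 0 0 0 1"
}}

```text
time: 17.38
tcp_pos: [0.4866, -0.1171, 0.0853]
ee_rot: [0.0, 0.987, 0.162, 0.0]
force: [0.0, 0.5, -3.0]
finger_gap: 0.0217
```

>>> {"name": "carry_out", "arguments": {
  "commands": "0.7 0 0 0 0 0 1;1.4 0 0 0 0 0 1;2.1 0 0 0 0 0 1;2.8 0 0 0 0 0 1;2.8 0 0 0 0 0 1"
}}

```text
time: 17.8
tcp_pos: [0.5124, -0.1084, 0.0853]
ee_rot: [0.0, 0.987, 0.161, 0.0]
force: [-0.2, 0.2, -1.6]
finger_gap: 0.0214
```

```bash
python3 g.py
```

```text
t 17.8 tcp [ 0.5124 -0.1084  0.0853] move [ 2.11 -0.07 -0.02] [ 0.02 -0.04  0.08]
[-0.1733381   0.22107007 -1.62798686] [-0.15928056  0.23531945 -0.01458217] 0.02141677246323895
blue on held holder 3397 [ 0.5049 -0.125   0.0699] [ 0.5412 -0.0833  0.118 ] [0.0715 0.0791 0.117 ]
```

>>> {"name": "carry_out", "arguments": {
  "commands": "0.6 0 0 0 0 0 1;1.1 0 0 0 0 0 1;1.6 -0.05 0 0 0 0 1;2.1 -0.05 0 0 0 0 1;2.1 -0.05 0 0 0 0 1"
}}

```text
time: 18.27
tcp_pos: [0.532, -0.1013, 0.0854]
ee_rot: [0.0, 0.987, 0.161, 0.0]
force: [0.2, -0.2, -2.8]
finger_gap: 0.0212
```

```bash
python3 g.py
```

```text
t 18.2667 tcp [ 0.532  -0.1013  0.0854] move [ 0.03 -0.01 -0.01] [ 0.02 -0.05  0.08]
[ 0.20692243 -0.16798074 -2.81370707] [-0.09940075  0.19347579  0.01442033] 0.021247650348258294
blue on held holder 4135 [ 0.5244 -0.1187  0.0701] [ 0.5614 -0.0809  0.1181] [0.0713 0.0787 0.117 ]
```

>>> {"name": "carry_out", "arguments": {
  "commands": "0.1 0 0 0 0 0 1;0.1 0 0.1 0 0 0 1;0.1 0 0.2 0 0 0 1;0.1 0 0.25 0 0 0 1;0.1 0 0.25 0 0 0 1"
}}

```text
time: 18.73
tcp_pos: [0.5319, -0.1012, 0.083]
ee_rot: [-0.0, 0.987, 0.161, -0.0]
force: [-1.0, 0.8, 1.4]
finger_gap: 0.0213
```

```bash
python3 g.py
```

```text
t 18.7333 tcp [ 0.5319 -0.1012  0.083 ] move [ 0.03 -0.01 -0.25] [-0.    0.    0.06]
[-1.0158761   0.82420325  1.37398597] [ 3.31863430e-04  3.38293298e-01 -1.06905783e-02] 0.021319684217058075
blue on held holder 4174 [ 0.5245 -0.1183  0.0697] [ 0.5618 -0.0808  0.1156] [0.0712 0.0764 0.1146]
```

The vertical force has changed sign, so the collar is resting on the plate, and the holder has met the end of the slot. I'll release and rise.

>>> {"name": "carry_out", "arguments": {
  "commands": "0 0 0 0 0 0 4;0 0 0 0 0 0 4;0 0 0 0 0 0 4;0 0 0 0 0 0 4;0 0 0 0 0 0 4"
}}

```text
time: 19.2
tcp_pos: [0.5321, -0.1012, 0.0827]
ee_rot: [0.0, 0.987, 0.161, 0.0]
force: [-0.4, -0.6, 0.3]
finger_gap: 0.0397
```

>>> {"name": "carry_out", "arguments": {
  "commands": "0 0 -1 0 0 0 4;0 0 -3 0 0 0 4;0 0 -6 0 0 0 4;0 0 -9 0 0 0 4;-3 0 -12 0 0 0 4"
}}

```text
time: 19.62
tcp_pos: [0.5062, -0.11, 0.2044]
ee_rot: [0.0, 0.987, 0.162, 0.001]
force: [-0.9, -0.9, 0.9]
finger_gap: 0.0399
```

>>> {"name": "carry_out", "arguments": {
  "commands": "-3 0 -3 0 0 0 4;-4 0 -6 0 0 0 4;-4 0 -6 0 0 0 4;-4 0 -6 0 0 0 4;-4 0 -6 0 0 0 4"
}}

```text
time: 20.03
tcp_pos: [0.4661, -0.1232, 0.2622]
ee_rot: [0.0, 0.987, 0.161, 0.0]
force: [0.1, 0.8, -1.3]
finger_gap: 0.0399
```

Run:
```python
from h import *
f=grab_frame("wrist"); cv2.imwrite("pics/w4.png",f["color"]); P=cloud(f); z=f["z_map"]>0
a=np.radians(18.5); s0=np.array([.6033,-.0773])-.075*np.array([np.cos(a),np.sin(a)]); print("load",s0)
r=np.hypot(P[...,0]-s0[0],P[...,1]-s0[1])
for lo,hi,n in [(.108,.120,"spigot top"),(.0735,.081,"collar top")]:
    q=P[z&(P[...,2]>lo)&(P[...,2]<hi)&(r<.03)]; print(n,len(q),np.median(q,0).round(4),cv2.minEnclosingCircle(q[:,:2].astype(np.float32)))
q=P[z&(P[...,2]>.137)&(P[...,2]<.148)&(np.hypot(P[...,0]-.6033,P[...,1]+.0773)<.05)][:,:2].astype(np.float32); print("bar",cv2.minAreaRect(q))
H=cv2.cvtColor(f["color"],cv2.COLOR_BGR2HSV); m=z&((H[...,0]<8)|(H[...,0]>172))&(H[...,1]>150)&(np.hypot(P[...,0]-.6355,P[...,1]+.1726)<.03); print("knob z",np.percentile(P[m][:,2],[50,95]))
print(read_state()["force"],read_state()["tcp_pos"])
```

```text
load [ 0.53217573 -0.10109785]
spigot top 731 [ 0.5318 -0.101   0.1138] ((0.5316399335861206, -0.10108832269906998), 0.010949657298624516)
collar top 924 [ 0.5344 -0.1002  0.0766] ((0.5377185940742493, -0.10058719664812088), 0.02437204122543335)
bar ((0.5915725827217102, -0.08115747570991516), (0.02563878707587719, 0.01587926596403122), 19.220346450805664)
knob z [0.12642593 0.12798609]
[-0.1634305   0.57738659  0.07448007] [ 0.46578688 -0.12302123  0.2610597 ]
```

View pics/w4.png

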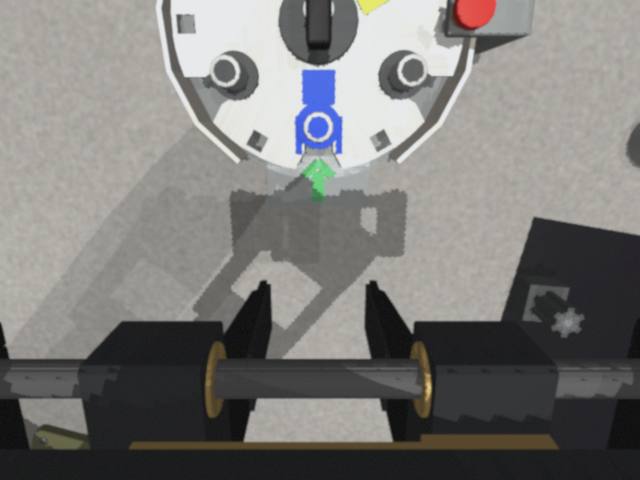

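The holder stands in the blue fork at (318,127). Its spigot axis is within 1 mm of the load point, its top is at 0.113, and the knob is down at 0.126. The arm is clear, so I'm handing in.

```bash
python3 -c "
from plant import *
print(hand_in())"
```

```text
the job is handed in; nothing more can be done
None
```

The blue holder is hanging in the blue fork, the lock pin is down and the arm is clear. I handed the job in shortly after 20 s of the 67 s allowed. `hand_in()` gives no verdict, so the result rests on my own measurements.

**What I did:** I turned the carousel about −33° by its hub bar, which left the bar 0.24° off the measured gap centre with the pin still up. I then pressed the pin to its stop with closed fingers. The blue-collar holder was gripped by its spigot, slid in through the gap, lowered until the collar rested on the plate, and released.

**Last checks:**

| Check | Measured | Expected |
|---|---|---|
| Spigot axis from the load point | about 0.5 mm | within 6 mm |
| Spigot top height | 0.1138 m | 0.113 m |
| Pin knob top height | 0.126 m | 0.126 m |
| Wrist force after release | about 0 N | near 0 N |

- **Bar angle:** the final reading of 19.2° is less reliable because only half the bar was in view. The earlier full view gave 18.7°.
- **Collar fit:** the circle fit to the collar in the last picture was unusable because other points were mixed in. I relied on the spigot reading for position, and did not measure tilt separately.
- **Bystanders:** I did not measure the yellow holder or the two samples again at the end. The arm never worked close to the samples, and it only passed over the holder area with clearance.

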